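Load the backup cell into the bench tester

ROBOT

A 6-joint arm with a two-finger parallel gripper is mounted at the origin on the work surface. World frame = base frame: x ahead of the robot, y to its left, z up, the work surface at z = 0. Lengths are in m, angles in rad, forces in N, time in s.
With the tool pointing down it reaches from about 0.375 to 0.9 m from the base axis. Payload 3.1 kg.
Tool frame: the origin (TCP) lies between the finger pads; the fingertips stand 25 mm ahead of it and the grasp point (between the pads) lies 6 mm ahead of it; z points along the fingers, y is the line along which they close (so a half turn about z gives the same grasp; the last joint's range is limited). The gripper opens to 85 mm and grips with 20 to 120 N. Pads are 22 mm wide; open, the fingers measure 114 mm over their backs; the gripper's body (76 mm by 85 mm) begins 54 mm behind the grasp point. The pads swing forward as they close: fully open they stand 13 mm farther back than shut.
Start: joints at [-1.411, 0.527, 1.433, -0, 1.181, -0.178], TCP at [0.207, -0.59, 0.256] pointing down, gripper open.
Joint ranges: [-3.08, 3.08], [-0.75, 2.2], [0.22, 2.44], [-1.43, 4.57], [0, 2.65], [-2.85, 2.85]. Speed limits (rad/s): [2.79, 2.79, 3.14, 3.14, 3.14, 3.14].

INTERFACE

Orientations are given as a unit quaternion [x, y, z, w].
In Python, from cell import telemetry, imaging, workorder gives the robot as it stands.
- The arm moves only by the tool apply_moves, never from a script. Its arguments are lists of equal length, an entry for each row: "claw": the opening, from -1 (shut) to 1 (fully open); "travel": the shift along the tool's x, y, z in mm, a list of three; "rot": the turn, a rotation vector about the tool's x, y, z in rad, a list of three. In form: {"claw": [claw, ...], "travel": [[tx, ty, tz], ...], "rot": [[rx, ry, rz], ...]}. A call has exactly 8 rows; each row is the pose to reach, as a shift and turn from the pose commanded when the call began, along the tool's axes at that moment; what a row does not reach only later rows make up. A row lasts 1/8 s, in which the tool goes at most 62.5 mm and 10.7 degrees, less where a joint would pass 70% of its speed; a pose out of reach is approached as far as the arm can. A call with a gripper value outside its range is refused whole. The fingers move at their own pace and stop on an object; "force" is the grip in N (left out, the last holds). Time passes only in rows, so rows that repeat a pose let the fingers close, or fill a call up. It gives the time, the measured TCP pose, the force, the opening and the grip force at its end, in the units of the state.
- telemetry.get_obs(): the state, without advancing time (a new reading comes with each control period).
- imaging.camera(name): name is "scene" or "top" or "wrist"; returns a dict with "img" (480x640x3 uint8, red, green, blue), "z_map" (480x640 float32, m along the optical axis (not along the pixel's ray), 0 where there is no reading), "K" (3x3 intrinsics, pixels), "rvec" (rotation vector, rad) and "tvec" (3), from world to camera coordinates, as OpenCV has them. Camera axes: x right, y down, z forward; pixel columns grow to the right and rows downward; lengths in m; the calibration is good to about 2 mm. The wrist camera is an equidistant fisheye: a pixel r from the principal point sees the ray r / f radians off the axis. A picture is of the moment at which its call begins.
- workorder.close_job(): hands the job in; it is judged then, once.
The state is a dict: "time_s": time; "joints": joint angles; "dq": joint speeds; "joint_efforts": joint torques, N m; "tcp_pos": TCP position; "tool_rot": TCP orientation; "ft_force": force on the tool from outside, world axes, zero at the start; "wrist_torque": the same for the moment, N m; "gripper_width": finger opening in m; "finger_force": force on a finger pad.
Only numpy, scipy, OpenCV 4.12 (cv2) and the standard library are available. Lean on these libraries where they do the work, as an engineer would, in place of code of your own. Each camera call takes 0.05 s, during which the arm holds its last target. There are 200 camera calls.

TASK

Load the large cylinder cell into the open bay on top of the blue bench tester: push its flat end in under the hood against the spring contact, without ramming it to its stop, with the nub end held up, then gently press the nub end down between the clip jaws until it snaps in and lies level and held. Force nothing, leave the other things on the bench alone, and let go of everything at the end.

Things in the scene. Friction and masses are not known exactly. Their poses are not given: they have to be found in the camera images.
- cell_mid (a point): Centre of the large cell: plain steel cylinder, 26 mm diameter, 63 mm long, plus a steel nub (10 mm wide, 3 mm long) on one end, by a dark band; other end flat; 60 to 130 g. x runs along it to the nub end. Flat face at x = -31.5 mm, nub tip at 34.5. Starts level in two V-notches, axis 40 mm above the table; between the notches 36 mm of its length is free, down to 8 mm above the table.
- cell_nub (a point): Tip of the large cell's nub; axes as cell_mid.
- seat (a point): Where cell_mid lies when loaded, if the bay is at nominal: 85 mm above the table. x along the bay from spring end to clip end, z up; the loaded cell's x lies along it. NOT MEASURED: the whole black cradle (spring, hood, jaws, end wall) is fixed up to 6 mm either way along x from nominal, differently each time: find it by touch. Floors under both cell ends 13 mm below this point.
- spring (a point): Nominal point (see seat) on the face of the free spring contact, a brass plate facing +x, 24 wide, from 11 mm below to 21 mm above it. It gives 12 mm to -x: 1.4 N to start plus 0.5 N per mm (6.4 N at 10 mm), then a hard stop; ramming it there bends it. The loaded cell compresses it 6 mm; while tilted the cell must compress it 9 mm or more to drop inside the end wall.
- hood (a point): Nominal point (see seat) on the lower edge of the hood's roof, in the middle of its mouth, 22 mm above the seat's height. The hood covers the spring contact; its cheeks are 30 mm apart inside. The flat end goes in under it with the nub end raised about 30 degrees, moving along the cell's own axis.
- clip (a point): Nominal middle between the two jaws' rounded lips (2 mm radius, 21 mm gap, 10 mm long along x). The jaws are sprung: pressing the nub end down with 6 to 18 N spreads them and they close over the cell. Let go with its flat end pushed in 9 to 11 mm, the cell rests on the lips tilted 22 to 24 degrees, kept there by spring and end wall. Nothing beside the cell's middle 28 mm, for fingers.
- end_wall (a point): Nominal point (see seat) on the top edge of the end wall's inner face, 14 mm above the seat's height; the wall is 24 mm wide, 3.5 mm thick. The loaded cell's nub bears on it.
- tester: The blue bench tester with white top, 190 x 190 mm, 50 mm high, fixed; origin in the middle of its underside, x along the cell bay towards its clip end.
- small_cell: Bystander: small cell standing upright, 18 mm diameter, 50 mm high; origin at its foot.
- beaker: Bystander: glass beaker, 70 mm diameter, 90 mm high; origin at its foot.
- jar: Bystander: amber glass jar, 60 mm diameter, 90 mm high; origin at its foot.
- bay_cover: Bystander: the white bay cover lying flat, 110 x 60 x 6 mm; origin in the middle of its underside.
- screwdriver: Bystander: screwdriver lying on the table.
- weight: Bystander: brass balance weight, 32 mm diameter, 46 mm high; origin at its foot.
- cell_rest: Low black rest that carries the cell at the start, base plate 120 x 70 x 8 mm, fixed; origin in the middle of its underside, x along the cell.
Not all that is in view belongs to the job. Leave any purple look-alike of the part that bears cell_mid alone.

How it is judged:
On the way:
1. the flat end is in under the hood against the spring contact while the nub end is raised (x of cell_mid in the frame of seat between -0.016 and 0.014 m and z of cell_mid in the frame of seat below 0.025 m and x of cell_nub in the frame of seat above 0.015 m and angle between cell_mid's own x axis and vertical below 1.4 rad and contact force between cell and tester above 1.5 N), for 0.1 s.
At the end, for the whole second after the job is handed in: The large cell lies at rest in the bay, nub towards the clip end: its middle within 9 mm along, 4 mm across and 2.5 mm in height of the seat point, level within 4 degrees and in line with the bay within 7 degrees (x of cell_mid in the frame of seat between -0.009 and 0.009 m and y of cell_mid in the frame of seat between -0.004 and 0.004 m and z of cell_mid in the frame of seat between -0.0025 and 0.0025 m and angle between cell_mid's own x axis and vertical between 1.501 and 1.641 rad and x of cell_nub in the frame of seat above 0.02 m and angle between the x axis of cell_mid and the x axis of seat, either way round below 0.12 rad and linear speed of cell below 0.01 m/s); the robot touches nothing.
It fails at once if the spring contact is pressed with more than 15 N (contact force between cell and spring_contact above 15 N).
It fails at once if the cell is forced against the tester's bay with more than 40 N (contact force between cell and tester above 40 N).
It fails at once if the gripper pushes on the tester or its bay with more than 20 N (contact force between the fingers and tester above 20 N).
It fails at once if a bystander is moved by more than 30 mm (distance of any of small_cell, beaker, jar, bay_cover, screwdriver, weight from where it was at the start of the episode above 0.03 m).
It also fails if it takes over 58 s, if anything falls off the work surface, if the arm or the gripper's body presses on something with over 40 N, if the wrist force passes 120 N, or if a joint passes its speed limit or range.

## Working session

There is one attempt and no reset: what is moved stays moved. The work goes in short steps, Python scripts to look and compute and a tool call to move; the robot and the scene stay as the last step left them, time stands still between calls to the robot, and variables do not carry over. Pictures are saved under pics/ and viewed, at most 10 in all, crops included, and the job is handed in when it is done.

Besides the shell and the picture viewer there is one more tool, called after ">>>" as name(argument=value, ...) on one line, values as JSON. apply_moves: Moves the arm, as the interface text tells. Its arguments: {"type":"object","properties":{"claw":{"type":"array"},"travel":{"type":"array"},"rot":{"type":"array"},"force":{"type":"number"}},"required":["claw","travel","rot"]}

```bash
mkdir -p pics; ls
cat > h.py <<'E'
import numpy as np, cv2
from cell import telemetry, imaging, workorder
def cam(n):
    c=imaging.camera(n); return c
def pts(c):
    R,_=cv2.Rodrigues(np.array(c["rvec"],float)); t=np.array(c["tvec"],float).ravel(); K=np.array(c["K"])
    v,u=np.mgrid[0:480,0:640]; z=c["z_map"]
    p=np.stack([(u-K[0,2])/K[0,0]*z,(v-K[1,2])/K[1,1]*z,z],-1)
    return (p-t)@R   # world
def ray(c,u,v,h):
    R,_=cv2.Rodrigues(np.array(c["rvec"],float)); t=np.array(c["tvec"],float).ravel(); K=np.array(c["K"])
    d=R.T@np.array([(u-K[0,2])/K[0,0],(v-K[1,2])/K[1,1],1]); o=-R.T@t
    return o+d*(h-o[2])/d[2]
E
python3 - <<'E'
from h import *
import pickle
D={}
for n in("top","scene"):
    c=cam(n); D[n]=c; cv2.imwrite(f"pics/{n}0.png",c["img"][:,:,::-1]); print(n,c["K"],c["rvec"],c["tvec"])
pickle.dump(D,open("d0.pkl","wb")); print(telemetry.get_obs())
E
```

```text
pics
top [[619.19308305   0.         331.34554918]
 [  0.         619.19308305 232.29681455]
 [  0.           0.           1.        ]] [ 2.16691472 -2.17972736  0.1180746 ] [0.10040209 0.59143064 1.03068791]
scene [[535.22955852   0.         318.04479372]
 [  0.         535.22955852 238.8224806 ]
 [  0.           0.           1.        ]] [ 1.70401388  2.11052148 -0.6530146 ] [ 0.00502469 -0.44481822  1.25487237]
{'time_s': 0.1, 'joints': array([-1.41148471e+00,  5.28345191e-01,  1.43378327e+00,  1.62483498e-05,
        1.18141276e+00, -1.78473254e-01]), 'dq': array([ 0.00135913, -0.00296043, -0.00333863, -0.00104408, -0.00093834,
       -0.00095428]), 'joint_efforts': array([-9.04449644e-05, -4.43304241e+01, -1.78586823e+01, -1.94214208e-04,
        3.87554450e-03,  6.12571199e-06]), 'tcp_pos': array([ 0.20707426, -0.58906186,  0.25544575]), 'tool_rot': array([ 9.85771594e-01,  1.68087520e-01,  1.68469684e-05, -9.74167369e-04]), 'ft_force': array([-0.10854843,  0.72121587,  0.2587053 ]), 'wrist_torque': array([-0.00473452, -0.03100857, -0.05227232]), 'finger_force': 0.0, 'gripper_width': 0.08543707527011732}
```

View pics/top0.png

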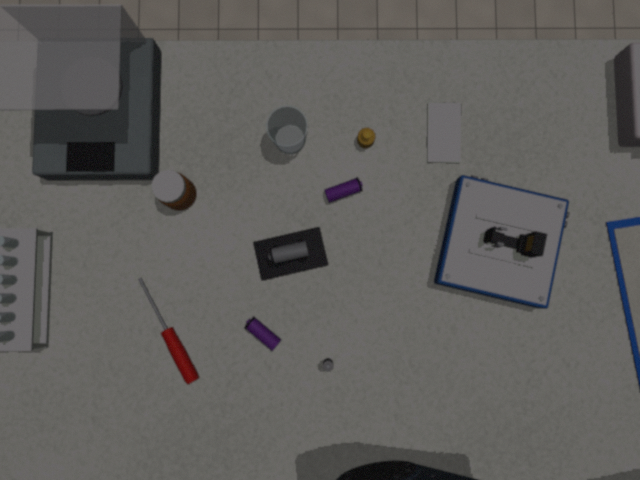

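View pics/scene0.png

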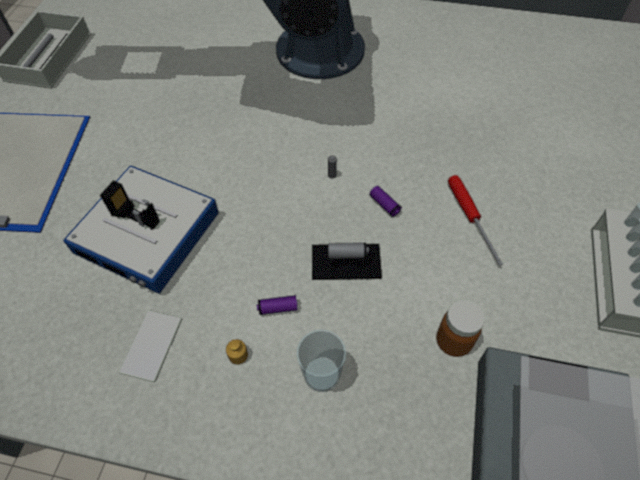

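The large cell is the grey steel cylinder on the black rest at top (288,252). The two purple cylinders at (343,189) and (262,333) are look-alikes, to be left alone, and the upright small cell is at (326,365). The tester is at (505,242), with its hood to the right (535,243) and clip to the left (492,237). Next I'll confirm in an enlarged crop.

Run:
```python
from h import *
import pickle
D=pickle.load(open("d0.pkl","rb")); c=D["top"]; im=c["img"]
a=cv2.resize(im[220:285,245:335],None,fx=4.4,fy=4.4,interpolation=cv2.INTER_CUBIC)
b=cv2.resize(im[170:315,430:580],None,fx=3.9,fy=3.9,interpolation=cv2.INTER_CUBIC)
o=np.zeros((570,800,3),np.uint8); o[:a.shape[0],:a.shape[1]]=a[:570,:400]; 
b=cv2.resize(im[205:275,465:560],None,fx=4.2,fy=4.2,interpolation=cv2.INTER_CUBIC); o[:b.shape[0],400:400+b.shape[1]]=b
s=D["scene"]["img"]; e=cv2.resize(s[160:235,85:190],None,fx=3.7,fy=3.7,interpolation=cv2.INTER_CUBIC); e=e[:270]; o[300:300+e.shape[0],400:400+e.shape[1]]=e
f=cv2.resize(s[235:285,305:390],None,fx=4.5,fy=4.5,interpolation=cv2.INTER_CUBIC)[:270];o[300:300+f.shape[0],:f.shape[1]]=f
cv2.imwrite("pics/crop1.png",np.clip(o[:,:,::-1]*1.7,0,255).astype(np.uint8))
P=pts(c); Ps=pts(D["scene"])
# rest: black plate
def rect(m,name,h):
    n,l,st,ce=cv2.connectedComponentsWithStats(m.astype(np.uint8))
    k=1+np.argmax(st[1:,4]); r=cv2.minAreaRect(np.argwhere(l==k)[:,::-1].astype(np.float32))
    bx=cv2.boxPoints(r); w=np.array([ray(c,*p,h)[:2] for p in bx]); 
    d=[np.linalg.norm(w[i]-w[(i+1)%4]) for i in range(4)]
    i=np.argmax(d); v=w[(i+1)%4]-w[i]
    print(name,st[k],bx.round(1).tolist(),"ctr",w.mean(0).round(4),"sides",np.round(d[:2],4),"ang",np.degrees(np.arctan2(v[1],v[0])).round(2)); return l==k
Z=P[...,2]; print("table z",np.median(Z[300:400,50:120]))
win=np.zeros((480,640),bool); win[215:290,240:340]=1
rect(win&(Z>0.004)&(Z<0.06),"rest",0.008)
rect(win&(Z>0.03)&(im.min(2)>70),"cell",0.047)
win[:]=0; win[160:320,420:590]=1
rect(win&(Z>0.044)&(Z<0.2),"tester",0.05)
rect(win&(Z>0.058)&(Z<0.2),"cradle",0.085)
m=win&(Z>0.095); print("high",np.median(P[m],0), Z[m].max())
for n,Q in(("top",P),("scene",Ps)):
  m=(Q[...,2]>0.060)&(Q[...,2]<0.13)&(abs(Q[...,0]-0.56)<.12)&(Q[...,1]<-.2)&(Q[...,1]>-.42); q=Q[m]; print(n,len(q),q.mean(0),q.min(0),q.max(0))
```

```text
table z 0.00017148775287611505
rest [ 253  227   76   54 2697] [[250.3000030517578, 240.60000610351562], [318.29998779296875, 223.3000030517578], [328.79998779296875, 264.79998779296875], [260.8999938964844, 282.1000061035156]] ctr [0.5591 0.1696] sides [0.1223 0.0748] ang -75.93
cell [273 246  34  12 190] [[272.29998779296875, 251.10000610351562], [305.20001220703125, 245.3000030517578], [306.29998779296875, 251.5], [273.3999938964844, 257.29998779296875]] ctr [0.5586 0.1678] sides [0.0559 0.0106] ang -80.28
tester [  437   175   132   134 12543] [[434.70001220703125, 283.20001220703125], [459.8999938964844, 174.10000610351562], [572.5, 200.0], [547.2999877929688, 309.1000061035156]] ctr [ 0.5735 -0.1922] sides [0.1903 0.195 ] ang -103.5
cradle [514 231  34  27 648] [[511.0, 253.1999969482422], [516.2000122070312, 227.0], [547.2000122070312, 233.1999969482422], [541.9000244140625, 259.3999938964844]] ctr [ 0.5669 -0.2234] sides [0.0437 0.0512] ang -101.73
high [ 0.56198264 -0.22482653  0.10939476] 1.0842056377895464
top 628 [ 0.56478584 -0.22522141  0.09260988] [ 0.54519518 -0.24337362  0.06010058] [ 0.59766406 -0.20289094  0.11452559]
scene 775 [ 0.57060852 -0.22542135  0.0895865 ] [ 0.54733444 -0.24560412  0.06011668] [ 0.58665859 -0.20625291  0.11261879]
```

View pics/crop1.png

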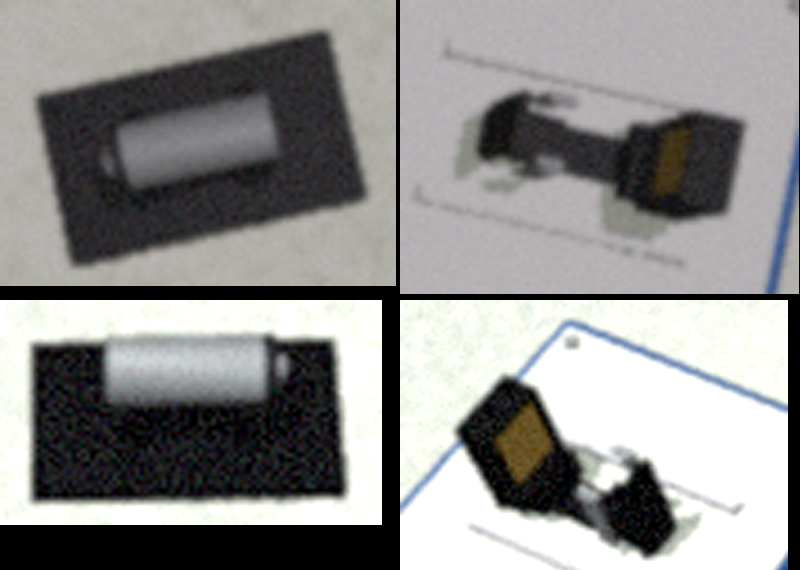

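The crop confirms it: a plain steel cell with its nub to the left (+y) in top, and the tester hood to the right, so the bay x also points towards +y. The two purple ones are rejected by colour. I'll pass over the tester first for a near view.

>>> apply_moves(claw=[1,1,1,1,1,1,1,1], travel=[[55,-28,0],[110,-56,0],[165,-84,0],[220,-112,0],[275,-140,0],[330,-168,0],[385,-196,0],[440,-224,0]], rot=[[0,0,-0.12],[0,0,-0.25],[0,0,-0.37],[0,0,-0.5],[0,0,-0.62],[0,0,-0.75],[0,0,-0.87],[0,0,-1.0]])

```text
time_s: 1.1
tcp_pos: [0.5491, -0.2308, 0.256]
tool_rot: [0.783, 0.622, -0.0, -0.0]
ft_force: [0.2, -0.3, -0.4]
gripper_width: 0.0856
finger_force: 0.0
```

Run:
```python
from h import *
import pickle
c=cam("wrist"); pickle.dump(c,open("w1.pkl","wb")); cv2.imwrite("pics/w1.png",c["img"][:,:,::-1]); print(c["K"],c["rvec"],c["tvec"]); o=telemetry.get_obs(); print(o['time_s'],o['tcp_pos'],o['tool_rot'],o['ft_force'],o['joints'])
R,_=cv2.Rodrigues(c["rvec"]); print("cam pos",-R.T@c["tvec"], R)
```

```text
[[371.64829954   0.         320.63054891]
 [  0.         371.64829954 244.25795245]
 [  0.           0.           1.        ]] [-2.80462633  0.32278776  0.05279678] [-0.58747862 -0.13572348  0.34973083]
1.15 [ 0.55385891 -0.2246098   0.25614424] [ 7.80718851e-01  6.24873693e-01  3.29897620e-03 -2.45158976e-04] [3.02322223 1.87776108 0.49483208] [-0.57504478  0.48963375  1.50557906  0.00704579  1.1447741  -0.35710324]
cam pos [ 0.56801611 -0.15182315  0.37439427] [[ 9.73836826e-01 -2.27247904e-01 -4.75120828e-04]
 [-2.15556751e-01 -9.24394087e-01  3.14691690e-01]
 [-7.19522260e-02 -3.06355941e-01 -9.49193823e-01]]
```

View pics/w1.png

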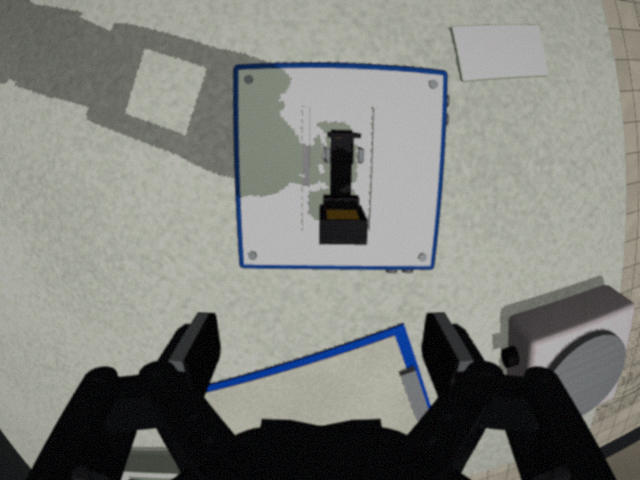

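The wrist view shows the bay: end wall at (343,133), jaws at (326/360,155), hood mouth at (342,205), and the brass plate inside at (343,214). I'll take a settled picture and measure it with depth.

```bash
cat >> h.py <<'E'
def wpts(c):
    R,_=cv2.Rodrigues(np.array(c["rvec"],float)); t=np.array(c["tvec"],float).ravel(); K=np.array(c["K"])
    v,u=np.mgrid[0:480,0:640]; a=(u-K[0,2])/K[0,0]; b=(v-K[1,2])/K[1,1]; r=np.hypot(a,b)+1e-9
    k=np.tan(r)/r; z=c["z_map"]
    return (np.stack([a*k*z,b*k*z,z],-1)-t)@R
E
python3 - <<'E'
from h import *
import pickle
c=cam("wrist"); pickle.dump(c,open("w2.pkl","wb")); o=telemetry.get_obs(); print(o['time_s'],o['tcp_pos'],o['tool_rot'],o['ft_force'])
P=wpts(c); im=c["img"].astype(int)
m=(abs(P[...,2]-.05)<.006)&(np.arange(480)[:,None]<290)
n,l,st,ce=cv2.connectedComponentsWithStats(m.astype(np.uint8)); k=1+np.argmax(st[1:,4])
q=P[l==k]; r=cv2.minAreaRect((q[:,:2]*1000).astype(np.float32)); print("tester",st[k],r,np.median(q[:,2]))
a=np.radians(76.5)
th=[]
bx=cv2.boxPoints(r); e=[bx[1]-bx[0],bx[2]-bx[1]]; print([np.degrees(np.arctan2(v[1],v[0])) for v in e])
ang=[np.degrees(np.arctan2(v[1],v[0]))%90 for v in e][0]; 
ang=np.radians(ang if ang>60 else ang); print(np.degrees(ang))
ctr=np.array(r[0])/1000; X=np.array([np.cos(ang),np.sin(ang)]); Y=np.array([-X[1],X[0]])
m=(P[...,2]>.056)&(P[...,2]<.13)&(np.hypot(P[...,0]-ctr[0],P[...,1]-ctr[1])<.09)
q=P[m]; b=np.stack([(q[:,:2]-ctr)@X,(q[:,:2]-ctr)@Y,q[:,2]],1)*1000
for x in range(-70,60,3):
    s=b[(b[:,0]>=x)&(b[:,0]<x+3)]
    if len(s): print(x,len(s),"y",s[:,1].min().round(1),s[:,1].max().round(1),"z",np.percentile(s[:,2],[0,50,100]).round(1))
E
```

```text
1.2 [ 0.55128055 -0.22742058  0.25593284] [ 7.81927607e-01  6.23368092e-01  1.16182822e-03 -2.99189743e-04] [-1.27431245 -0.18408946 -0.10050524]
tester [  229    71   215   208 37906] ((575.7994384765625, -192.84152221679688), (189.65579223632812, 191.0608673095703), 76.13640594482422) 0.05129093171548521
[np.float32(-13.863592), np.float32(76.13642)]
76.1364
-55 5 y -30.6 28.0 z [56.  56.2 57.1]
-52 30 y -32.2 32.5 z [ 56.  110.1 111.2]
-49 193 y -32.2 28.9 z [ 56.  110.7 112.4]
-46 185 y -29.3 31.6 z [ 56.1 110.7 112.7]
-43 180 y -29.0 30.7 z [ 56.2 110.8 112.5]
-40 207 y -31.6 30.7 z [ 56.  110.8 112.3]
-37 214 y -31.4 32.5 z [ 56.1 110.7 112.6]
-34 285 y -31.3 32.6 z [ 56.  110.3 112.6]
-31 599 y -31.1 18.4 z [ 56.1  87.5 112.4]
-28 135 y -31.9 29.0 z [56.2 72.9 74.7]
-25 134 y -32.6 31.7 z [56.  72.8 74.9]
-22 210 y -32.3 31.8 z [56.  63.3 74.1]
-19 80 y -30.5 30.9 z [56.  58.7 60.1]
-16 76 y -31.2 32.6 z [56.1 58.8 60.2]
-13 79 y -30.2 30.9 z [56.1 58.8 61.7]
-10 77 y -27.3 32.7 z [56.  58.7 60.7]
-7 75 y -28.9 32.7 z [56.2 58.6 60.7]
-4 86 y -32.4 31.0 z [56.  58.7 61.5]
-1 80 y -32.1 31.9 z [56.1 58.7 60.5]
2 91 y -32.1 32.8 z [56.  58.7 60.5]
5 30 y -26.6 31.1 z [56.1 72.3 74. ]
8 102 y -31.7 32.0 z [56.2 72.8 96.6]
11 142 y -32.5 31.1 z [56.2 73.5 97.5]
14 145 y -32.4 32.9 z [56.  73.2 98. ]
17 151 y -30.5 33.0 z [56.1 73.2 98. ]
20 123 y -31.3 32.1 z [56.  73.  97.1]
23 87 y -30.2 32.2 z [56.1 73.  74.6]
26 55 y -31.9 33.1 z [56.  72.7 74.2]
29 134 y -31.7 29.7 z [ 56.1  99.8 101.9]
32 163 y -30.0 27.2 z [ 56.   78.1 101.5]
35 18 y -32.4 30.6 z [56.  56.5 59.4]
38 8 y -32.2 32.3 z [56.  56.6 58.3]
41 14 y -32.1 31.6 z [56.  56.4 56.9]
44 7 y -30.3 33.3 z [56.  56.1 57. ]
47 14 y -32.8 32.5 z [56.  56.2 56.5]
50 5 y -32.7 32.5 z [56.  56.8 56.8]
53 5 y -30.0 30.9 z [56.1 56.3 57. ]
```

Run:
```python
from h import *
import pickle
c=pickle.load(open("w2.pkl","rb")); P=wpts(c)
ang=np.radians(76.14); ctr=np.array([.5758,-.1928]); X=np.array([np.cos(ang),np.sin(ang)]); Y=np.array([-X[1],X[0]])
b=np.stack([(P[...,:2]-ctr)@X,(P[...,:2]-ctr)@Y,P[...,2]],-1)*1000
def s(n,m): 
    q=b[m]; print(n,len(q),"x",np.percentile(q[:,0],[0,3,50,97,100]).round(1),"y",np.percentile(q[:,1],[0,3,50,97,100]).round(1),"mid",((q[:,1].min()+q[:,1].max())/2).round(2))
x,y,z=b[...,0],b[...,1],b[...,2]; w=(abs(y)<30)
s("hood",w&(z>107)&(z<116)&(x<-20)); s("wall",w&(z>97)&(z<104)&(x>24)); s("jaws",w&(z>90)&(z<99)&(x>0)&(x<27)); s("floor",w&(z>70)&(z<76)&(x>22)&(x<28)); s("beam",w&(z>57.5)&(z<62)&(abs(x)<20)&(abs(y)<15)); s("plate",w&(z>76)&(z<105)&(x<-20))
q=w&(z>107)&(z<116)&(x<-20); r=cv2.minAreaRect(b[q][:,:2].astype(np.float32)); print(r)
for lo in (-12,-8,-4,0,4,8): 
    j=w&(z>76)&(z<105)&(x<-20)&(y>lo)&(y<lo+4); print(lo,np.median(b[j],0).round(1))
# bay markings -> dark lines on white top
```

```text
hood 1230 x [-49.7 -48.8 -39.1 -30.1 -29.7] y [-17.8 -16.6   0.2  16.8  17.7] mid -0.05
wall 176 x [29.1 29.2 31.1 33.1 33.1] y [-11.9 -10.6   2.   12.1  12.3] mid 0.22
jaws 195 x [ 9.8 10.8 15.9 21.2 21.9] y [-15.5 -15.3  10.3  14.9  15. ] mid -0.25
floor 158 x [22.  22.1 24.7 27.2 27.4] y [-9.2 -9.1 -0.3  8.6  8.7] mid -0.23
beam 589 x [-20.  -19.6  -7.2   4.7   5. ] y [-9.4 -8.8 -0.4  8.3  8.7] mid -0.34
plate 373 x [-36.4 -31.7 -30.7 -29.9 -29.6] y [-17.7 -16.8   0.3  17.3  18.2] mid 0.23
((-39.57358932495117, -0.11148643493652344), (19.789827346801758, 35.42277908325195), 0.995007336139679)
-12 [-30.8  -9.9  90.2]
-8 [-30.8  -5.9  89.7]
-4 [-30.8  -1.9  90.4]
0 [-30.8   2.   90.3]
4 [-30.8   6.   90.9]
8 [-30.8  10.1  89.3]
```

Consistent: the spring face (-30.8) and wall (29.3) both put the true cradle centre at tester x ≈ -5.3 mm. Next, over the cell.

>>> apply_moves(claw=[1,1,1,1,1,1,1,1], travel=[[50,-9,0],[105,-19,0],[160,-29,0],[215,-39,0],[270,-50,0],[325,-60,0],[362,-66,0],[362,-66,0]], rot=[[0,0,-0.07],[0,0,-0.14],[0,0,-0.21],[0,0,-0.28],[0,0,-0.35],[0,0,-0.42],[0,0,-0.477],[0,0,-0.477]])

```text
time_s: 2.2
tcp_pos: [0.5669, 0.1368, 0.2559]
tool_rot: [0.615, 0.789, -0.0, -0.0]
ft_force: [0.3, -0.8, 0.3]
gripper_width: 0.0856
finger_force: 0.0
```

Run:
```python
from h import *
import pickle
c=cam("wrist"); c=cam("wrist"); pickle.dump(c,open("w3.pkl","wb")); o=telemetry.get_obs(); print(o['time_s'],o['tcp_pos'],o['tool_rot'],o['ft_force'])
q=o['tool_rot']; print("yaw",np.degrees(2*np.arctan2(q[1],q[0])))
P=wpts(c)
ang=np.radians(104.1); ctr=np.array([.559,.169]); X=np.array([np.cos(ang),np.sin(ang)]); Y=np.array([-X[1],X[0]])
b=np.stack([(P[...,:2]-ctr)@X,(P[...,:2]-ctr)@Y,P[...,2]],-1)*1000
x,y,z=b[...,0],b[...,1],b[...,2]; w=(abs(y)<50)&(abs(x)<75)
def rect(n,m):
    r=cv2.minAreaRect(b[m][:,:2].astype(np.float32)); print(n,m.sum(),r, np.percentile(z[m],[2,50,98]).round(1))
rect("rest",w&(z>4)&(z<60)); rect("celltop",w&(z>47)&(z<60))
for lo in range(-45,45,4):
    m=w&(x>lo)&(x<lo+4)&(z>43)
    if m.any(): print(lo,m.sum(),"x",x[m].min().round(1),x[m].max().round(1),"y",y[m].min().round(1),y[m].max().round(1),"zmax",z[m].max().round(1), "ridge y",np.median(y[m&(z>z[m].max()-1.5)]).round(1))
m=w&(z>40);print("cell x",np.percentile(x[m],[0,1,99,100]))
```

```text
2.3 [0.56709175 0.13433621 0.25593858] [ 6.15920483e-01  7.87808068e-01 -6.27016053e-04 -1.13821782e-04] [-0.83458679 -1.03565308 -0.32512987]
yaw 103.96231240598597
rest 8252 ((-0.5914764404296875, -0.5952072143554688), (70.8201904296875, 119.87879943847656), 88.70092010498047) [ 7.1  9.1 53.9]
celltop 1763 ((0.7086448669433594, -0.8360071182250977), (24.083097457885742, 65.01490783691406), 88.28176879882812) [47.4 52.2 54.6]
-45 637 x -45.0 -41.0 y -49.9 49.9 zmax 312.3 ridge y -39.1
-41 696 x -41.0 -37.0 y -46.5 48.6 zmax 313.7 ridge y -0.0
-37 836 x -37.0 -33.0 y -44.1 44.2 zmax 313.7 ridge y 37.4
-33 993 x -33.0 -29.0 y -44.9 44.7 zmax 313.9 ridge y 37.2
-29 1547 x -29.0 -25.0 y -49.9 49.4 zmax 326.8 ridge y 28.6
-25 12319 x -25.0 -21.0 y -50.0 50.0 zmax 328.2 ridge y 25.7
-21 6869 x -21.0 -17.0 y -50.0 49.8 zmax 330.9 ridge y -23.9
-17 4408 x -17.0 -13.1 y -40.0 40.7 zmax 333.4 ridge y -15.1
-13 122 x -13.0 -9.0 y -17.1 11.5 zmax 332.3 ridge y -17.1
-9 127 x -9.0 -5.0 y -12.7 11.4 zmax 54.7 ridge y -1.0
-5 124 x -5.0 -1.2 y -12.6 11.4 zmax 55.0 ridge y -1.0
-1 126 x -0.9 3.0 y -12.6 11.4 zmax 54.8 ridge y -0.2
3 118 x 3.0 7.0 y -11.7 11.3 zmax 54.9 ridge y 0.7
7 137 x 7.0 11.0 y -13.5 11.4 zmax 56.0 ridge y -3.2
11 122 x 11.0 15.0 y -13.4 11.3 zmax 54.8 ridge y -0.2
15 134 x 15.0 19.0 y -13.4 11.3 zmax 55.1 ridge y -1.5
19 126 x 19.0 23.0 y -12.5 11.3 zmax 55.5 ridge y -0.2
23 127 x 23.0 26.9 y -14.3 11.2 zmax 55.8 ridge y -1.9
27 143 x 27.0 30.9 y -14.3 11.2 zmax 55.1 ridge y -1.1
31 75 x 31.4 34.9 y -12.5 11.2 zmax 54.0 ridge y 0.6
43 1211 x 46.3 46.3 y -0.3 -0.3 zmax 374.3 ridge y -0.3
cell x [-48.54930711 -43.32126441  46.34477521  46.34477521]
```

Cell mid is ≈ (0.560, 0.170), axis at 102.8°. I'll grasp with the tool leaned 20° towards the nub, so that it stays clear of the hood and jaws later.

>>> apply_moves(claw=[1,1,1,1,1,1,1,1], travel=[[20,0,35],[40,1,70],[60,2,105],[68,2,128],[68,2,128],[68,2,128],[68,2,128],[68,2,128]], rot=[[0,-0.12,0.01],[0,-0.24,0.02],[0.003,-0.349,0.02],[0.003,-0.349,0.02],[0.003,-0.349,0.02],[0.003,-0.349,0.02],[0.003,-0.349,0.02],[0.003,-0.349,0.02]])

```text
time_s: 3.3
tcp_pos: [0.5538, 0.2007, 0.1296]
tool_rot: [0.615, 0.769, -0.107, 0.136]
ft_force: [1.3, 0.5, 1.0]
gripper_width: 0.0852
finger_force: 0.0
```

```bash
cat >> h.py <<'E'
from scipy.spatial.transform import Rotation as Ro
def st():
    o=telemetry.get_obs(); R=Ro.from_quat(o['tool_rot']).as_matrix()
    print("t",round(o['time_s'],2),"tcp",o['tcp_pos'].round(4),"yaw",np.degrees(np.arctan2(R[1,0],R[0,0])).round(2),"lean(x up)",np.degrees(np.arcsin(R[2,0])).round(2),"yroll",np.degrees(np.arcsin(R[2,1])).round(2),"F",o['ft_force'].round(2),"w",o['gripper_width'].round(4),"ff",o['finger_force'])
    return o,R
E
python3 - <<'E'
from h import *
c=cam("wrist"); o,R=st()
P=wpts(c); ang=np.radians(102.8); ctr=np.array([.5597,.1698]); X=np.array([np.cos(ang),np.sin(ang)]); Y=np.array([-X[1],X[0]])
b=np.stack([(P[...,:2]-ctr)@X,(P[...,:2]-ctr)@Y,P[...,2]],-1)*1000
x,y,z=b[...,0],b[...,1],b[...,2]; w=(abs(y)<30)&(abs(x)<50)&(z>43)&(z<58)
r=cv2.minAreaRect(b[w][:,:2].astype(np.float32)); print(r,w.sum(),x[w].min(),x[w].max(),np.percentile(z[w],98))
d=np.array([.5597,.1698,.040])-o['tcp_pos']; print("mid in tool mm",(R.T@d*1000).round(1))
E
```

```text
Traceback (most recent call last):
  File "h.py", line 22, in st
    print("t",round(o['time_s'],2),"tcp",o['tcp_pos'].round(4),"yaw",np.degrees(np.arctan2(R[1,0],R[0,0])).round(2),"lean(x up)",np.degrees(np.arcsin(R[2,0])).round(2),"yroll",np.degrees(np.arcsin(R[2,1])).round(2),"F",o['ft_force'].round(2),"w",o['gripper_width'].round(4),"ff",o['finger_force'])
                                                                                                                                                                                                                                                      ^^^^^^^^^^^^^^^^^^^^^^^^
AttributeError: 'float' object has no attribute 'round'
```

```bash
sed -i "s/o\['gripper_width'\].round(4)/round(float(o['gripper_width']),4)/" h.py
python3 - <<'E'
from h import *
c=cam("wrist"); o,R=st()
P=wpts(c); ang=np.radians(102.8); ctr=np.array([.5597,.1698]); X=np.array([np.cos(ang),np.sin(ang)]); Y=np.array([-X[1],X[0]])
b=np.stack([(P[...,:2]-ctr)@X,(P[...,:2]-ctr)@Y,P[...,2]],-1)*1000
x,y,z=b[...,0],b[...,1],b[...,2]; w=(abs(y)<30)&(abs(x)<50)&(z>43)&(z<58)
r=cv2.minAreaRect(b[w][:,:2].astype(np.float32)); print(r,w.sum(),x[w].min(),x[w].max(),np.percentile(z[w],98))
d=np.array([.5597,.1698,.040])-o['tcp_pos']; print("mid in tool mm",(R.T@d*1000).round(1))
E
```

```text
t 3.4 tcp [0.5534 0.2011 0.1292] yaw 102.75 lean(x up) -19.99 yroll 0.11 F [ 0.1  -0.41 -0.58] w 0.0854 ff 0.0
((1.3379764556884766, 0.3722877502441406), (66.62068939208984, 25.316089630126953), 0.6387159824371338) 3620 -31.906886476410676 34.66900628083381 54.09651084215568
mid in tool mm [ 0.5 -0.9 94.7]
```

>>> apply_moves(claw=[1,1,1,1,1,1,1,1], travel=[[0,-1,15],[0,-1,30],[0,-1,45],[0,-1,60],[0,-1,72],[0,-1,82],[0,-1,82],[0,-1,82]], rot=[[0,0,0],[0,0,0],[0,0,0],[0,0,0],[0,0,0],[0,0,0],[0,0,0],[0,0,0]])

```text
time_s: 4.4
tcp_pos: [0.5585, 0.174, 0.0515]
tool_rot: [0.614, 0.77, -0.108, 0.136]
ft_force: [-0.1, -0.2, 0.1]
gripper_width: 0.0856
finger_force: 0.0
```

>>> apply_moves(claw=[-1,-1,-1,-1,-1,-1,-1,-1], travel=[[0,0,0],[0,0,0],[0,0,0],[0,0,0],[0,0,0],[0,0,0],[0,0,0],[0,0,0]], rot=[[0,0,0],[0,0,0],[0,0,0],[0,0,0],[0,0,0],[0,0,0],[0,0,0],[0,0,0]], force=45)

```text
time_s: 5.4
tcp_pos: [0.5579, 0.1739, 0.0516]
tool_rot: [0.614, 0.77, -0.108, 0.136]
ft_force: [-2.7, 1.0, 5.8]
gripper_width: 0.0242
finger_force: 44.1
```

Run:
```python
from h import *
c=cam("wrist"); o,R=st(); cv2.imwrite("pics/w4.png",c["img"][:,:,::-1])
```

```text
t 5.45 tcp [0.5579 0.1739 0.0516] yaw 102.81 lean(x up) -20.01 yroll 0.0 F [-2.98  1.99  5.79] w 0.0243 ff 44.12111520767212
```

>>> apply_moves(claw=[-1,-1,-1,-1,-1,-1,-1,-1], travel=[[-2,0,-6],[-5,0,-14],[-14,0,-38],[-24,0,-66],[-34,0,-94],[-41,0,-113],[-41,0,-113],[-41,0,-113]], rot=[[0,0,0],[0,0,0],[0,0,0],[0,0,0],[0,0,0],[0,0,0],[0,0,0],[0,0,0]])

```text
time_s: 6.45
tcp_pos: [0.5576, 0.1738, 0.1708]
tool_rot: [0.614, 0.77, -0.108, 0.135]
ft_force: [-0.2, -0.4, -1.6]
gripper_width: 0.0245
finger_force: 44.3
```

```bash
cat > cellpose.py <<'E'
from h import *
def cellpose(c,o,R):
    P=wpts(c); T=(P-o['tcp_pos'])@R*1000   # tool frame mm
    m=(c["z_map"]>0)&(abs(T[...,1])<14)&(abs(T[...,0])<60)&(abs(T[...,2]-13)<35)
    return T,m
E
python3 - <<'E'
from cellpose import *
c=cam("wrist"); c=cam("wrist"); o,R=st(); cv2.imwrite("pics/w5.png",c["img"][:,:,::-1])
T,m=cellpose(c,o,R); v,u=np.nonzero(m); print(m.sum(),u.min(),u.max(),v.min(),v.max())
q=T[m]
for lo in range(-5,45,3):
    s=q[(q[:,0]>lo)&(q[:,0]<lo+3)]
    if len(s): print(lo,len(s),s[:,1].min().round(1),s[:,1].max().round(1),np.percentile(s[:,2],[0,5,50,100]).round(1))
print(q[:,0].max())
E
```

```text
t 6.55 tcp [0.5574 0.1738 0.1703] yaw 102.86 lean(x up) -19.99 yroll -0.11 F [-0.17  0.64 -1.21] w 0.0246 ff 44.252126812934875
9792 275 360 255 408
-5 432 -13.6 13.9 [-21.9 -14.2  -0.2   8.3]
-2 421 -13.5 14.0 [-21.9 -16.   -1.3   7.1]
1 487 -13.6 14.0 [-21.7 -15.1  -2.2   7.1]
4 470 -14.0 14.0 [-21.1 -14.9  -3.2   5.2]
7 498 -14.0 13.9 [-21.9 -13.8  -4.4   4.3]
10 715 -14.0 14.0 [-21.8 -12.7  -4.4  18.8]
13 367 -11.5 12.5 [-8.3 -7.7 -5.7  1.7]
16 389 -11.7 12.6 [-9.8 -8.9 -6.9  0.8]
19 376 -11.5 12.5 [-11.1 -10.2  -8.3  -0.3]
22 534 -11.9 13.5 [-11.9 -11.1  -9.4   0.4]
25 1154 -12.3 13.4 [-11.4  -9.3  -5.3   1.5]
28 975 -12.6 13.6 [-5.4 -4.3  0.9 10.4]
31 704 -10.5 10.9 [-3.9 -1.4  7.  13.5]
33.550562282729544
```

View pics/w5.png

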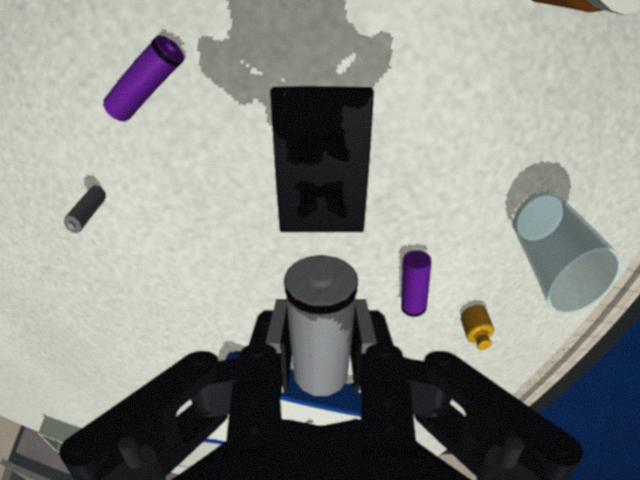

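The cell is held with its nub up and centred. In the tool frame its tilt is about 22° and its mid about 12 mm ahead of the TCP. Next I compute the move to a hover before the bay.

```bash
cat >> h.py <<'E'
S=np.array([.5741,-.1978,.085]); BY=np.radians(76.6); BX=np.array([np.cos(BY),np.sin(BY),0])
BYv=np.array([-BX[1],BX[0],0])
def rotm(yaw,lean):
    # tool down, x along yaw, then lean about tool y (nub up +)
    x=np.array([np.cos(yaw),np.sin(yaw),0]); z=np.array([0,0,-1.]); y=np.cross(z,x)
    return np.stack([x,y,z],1)@Ro.from_rotvec([0,np.radians(lean),0]).as_matrix()
def goto(o,R,pos,Rt):
    print("travel mm",(R.T@(pos-o['tcp_pos'])*1000).round(1),"rot",Ro.from_matrix(R.T@Rt).as_rotvec().round(4))
def bay(p): d=p-S; return (np.array([d@BX,d@BYv,d[2]])*1000).round(1)
def mid(o,R,d=12.): return o['tcp_pos']+R@np.array([0,0,d/1000])
E
python3 - <<'E'
from h import *
o,R=st(); Rt=rotm(BY,8); 
m=S+.050*BX+np.array([0,0,.046]); p=m-Rt@[0,0,.012]; print(p)
goto(o,R,p+[0,0,.045],Rt); print(((p)-(p+[0,0,.045]))@Rt)
E
```

```text
t 6.55 tcp [0.5574 0.1738 0.1703] yaw 102.86 lean(x up) -19.99 yroll -0.11 F [-0.17  0.64 -1.21] w 0.0246 ff 44.252126812934875
[ 0.58530036 -0.15078582  0.14288322]
travel mm [-309.2  -44.9   93.8] rot [0.0465 0.4804 0.4599]
[-0.00626279  0.          0.04456206]
```

>>> apply_moves(claw=[-1,-1,-1,-1,-1,-1,-1,-1], travel=[[-44,-6,13],[-88,-13,27],[-132,-19,40],[-177,-26,54],[-221,-32,67],[-265,-38,80],[-309,-45,94],[-309,-45,94]], rot=[[0.007,0.069,0.066],[0.013,0.137,0.131],[0.02,0.206,0.197],[0.027,0.274,0.263],[0.033,0.343,0.328],[0.04,0.412,0.394],[0.0465,0.48,0.46],[0.0465,0.48,0.46]])

```text
time_s: 7.55
tcp_pos: [0.5862, -0.156, 0.1877]
tool_rot: [0.785, 0.616, 0.056, -0.042]
ft_force: [-0.4, 0.1, -1.3]
gripper_width: 0.0243
finger_force: 44.3
```

>>> apply_moves(claw=[-1,-1,-1,-1,-1,-1,-1,-1], travel=[[-2,0,12],[-4,0,30],[-6,0,44],[-6,0,44],[-6,0,44],[-6,0,44],[-6,0,44],[-6,0,44]], rot=[[0,0,0],[0,0,0],[0,0,0],[0,0,0],[0,0,0],[0,0,0],[0,0,0],[0,0,0]])

```text
time_s: 8.55
tcp_pos: [0.5861, -0.1505, 0.1448]
tool_rot: [0.783, 0.618, 0.056, -0.042]
ft_force: [0.6, -0.8, -1.1]
gripper_width: 0.0246
finger_force: 44.3
```

Run:
```python
from h import *
import pickle
c=cam("wrist"); s=cam("scene"); o,R=st(); print("mid bay",bay(mid(o,R)))
pickle.dump((c,s,o,R),open("w6.pkl","wb"))
a=c["img"][200:480,180:480]; b=cv2.resize(s["img"][130:270,60:230],None,fx=2.9,fy=2.9,interpolation=cv2.INTER_CUBIC)
im=np.zeros((410,800,3),np.uint8); im[:280,:300]=a; im[:406,305:305+b.shape[1]]=b[:406]
cv2.imwrite("pics/w6.png",np.clip(im[:,:,::-1]*1.4,0,255).astype(np.uint8))
```

```text
t 8.65 tcp [ 0.5861 -0.1504  0.1446] yaw 76.61 lean(x up) 8.03 yroll 0.15 F [ 0.3  -1.13 -1.05] w 0.0247 ff 44.2868310213089
mid bay [50.5 -0.7 47.7]
```

View pics/w6.png

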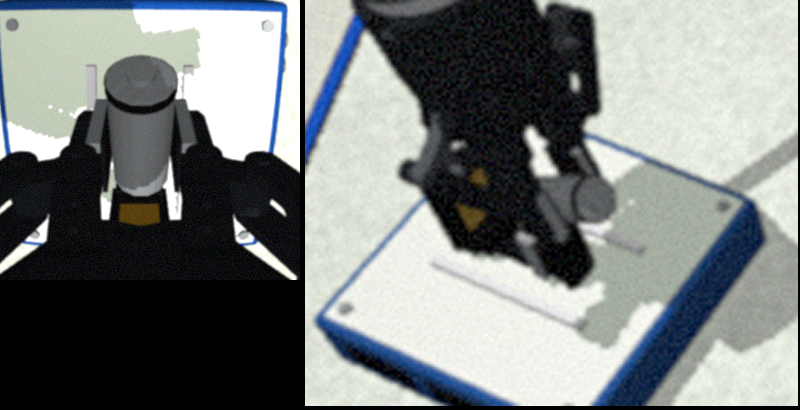

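>>> apply_moves(claw=[-1,-1,-1,-1,-1,-1,-1,-1], travel=[[-6,0,3],[-13,-0.5,6],[-20,-0.5,9],[-27,-0.5,12],[-33,-0.5,15],[-37,-0.5,16.5],[-37,-0.5,16.5],[-37,-0.5,16.5]], rot=[[0,0,0],[0,0,0],[0,0,0],[0,0,0],[0,0,0],[0,0,0],[0,0,0],[0,0,0]])

```text
time_s: 9.65
tcp_pos: [0.5777, -0.1835, 0.123]
tool_rot: [0.783, 0.618, 0.056, -0.043]
ft_force: [-0.8, 0.3, -1.6]
gripper_width: 0.0244
finger_force: 44.3
```

>>> apply_moves(claw=[-1,-1,-1,-1,-1,-1,-1,-1], travel=[[-1,0,0.4],[-2,0,0.8],[-3,0,1.2],[-4,0,1.6],[-5,0,2],[-5,0,2],[-5,0,2],[-5,0,2]], rot=[[0,0,0],[0,0,0],[0,0,0],[0,0,0],[0,0,0],[0,0,0],[0,0,0],[0,0,0]])

```text
time_s: 10.65
tcp_pos: [0.5765, -0.1881, 0.1202]
tool_rot: [0.783, 0.618, 0.056, -0.043]
ft_force: [-0.1, -1.1, -1.7]
gripper_width: 0.0247
finger_force: 44.3
```

Run:
```python
from h import *
F=[]
for i in range(3):
    c=cam("wrist"); F.append(telemetry.get_obs()['ft_force'])
o,R=st(); print("mid bay",bay(mid(o,R)),"F bay", np.mean(F,0)@BX,np.mean(F,0)@BYv,np.mean(F,0)[2])
```

```text
t 10.8 tcp [ 0.5765 -0.1881  0.1202] yaw 76.62 lean(x up) 8.04 yroll 0.13 F [-0.89 -0.11 -1.94] w 0.0245 ff 44.2863804101944
mid bay [11.7 -0.1 23.3] F bay -0.27609884336569923 0.45585910858764156 -1.3149250409674773
```

>>> apply_moves(claw=[-1,-1,-1,-1,-1,-1,-1,-1], travel=[[-1.4,0,0.6],[-2.8,0,1.2],[-4.2,0,1.7],[-5.6,0,2.2],[-6.5,0,2.6],[-6.5,0,2.6],[-6.5,0,2.6],[-6.5,0,2.6]], rot=[[0,0,0],[0,0,0],[0,0,0],[0,0,0],[0,0,0],[0,0,0],[0,0,0],[0,0,0]])

```text
time_s: 11.8
tcp_pos: [0.5753, -0.1944, 0.1168]
tool_rot: [0.783, 0.618, 0.056, -0.042]
ft_force: [0.5, 0.9, 4.0]
gripper_width: 0.0243
finger_force: 45.9
```

```bash
cat > f.py <<'E'
from h import *
F=[]
for i in range(3):
    c=cam("wrist"); F.append(telemetry.get_obs()['ft_force'])
o,R=st(); print("mid bay",bay(mid(o,R)),"F bay", np.mean(F,0)@BX,np.mean(F,0)@BYv,np.mean(F,0)[2], "torque",o['wrist_torque'].round(2))
E
python3 f.py
```

```text
t 11.95 tcp [ 0.5753 -0.1944  0.1168] yaw 76.62 lean(x up) 8.01 yroll 0.16 F [-1.28  1.53  4.68] w 0.0244 ff 46.082019730238244
mid bay [ 5.3 -0.4 20. ] F bay 0.8823873819325412 0.5313702833420474 4.611523909049563 torque [ 0.06  0.03 -0.01]
```

The force rose mainly in z. By geometry the fingertips (13 mm beyond the cell axis) are meeting the jaws, not the cell meeting the bay. I'll back out and regrip at the rest, higher on the cell and 3 mm nearer the flat end.

>>> apply_moves(claw=[-1,-1,-1,-1,-1,-1,-1,-1], travel=[[3,0,-3],[8,0,-6],[18,0,-10],[28,0,-14],[38,0,-18],[44,0,-30],[50,0,-50],[50,0,-60]], rot=[[0,0,0],[0,0,0],[0,0,0],[0,0,0],[0,0,0],[0,0,0],[0,0,0],[0,0,0]])

```text
time_s: 12.95
tcp_pos: [0.5852, -0.154, 0.1849]
tool_rot: [0.783, 0.619, 0.056, -0.041]
ft_force: [0.1, 0.1, -1.6]
gripper_width: 0.0246
finger_force: 44.2
```

Run:
```python
from h import *
from cellpose import cellpose
c=cam("wrist"); c=cam("wrist"); o,R=st()
T,m=cellpose(c,o,R); q=T[m&(abs(T[...,1]-.5)<4)]
z=[(x,np.percentile(q[(q[:,0]>x-1)&(q[:,0]<x+1)][:,2],50)) for x in range(13,24)]
p=np.polyfit(*np.array(z).T,1); print("tilt in tool",np.degrees(np.arctan(-p[0])),"top line at x=0",p[1])
Rt=rotm(np.radians(102.8),-20); p=np.array([.5579,.1739,.0518]); goto(o,R,p+[0,0,.07],Rt); print((Rt.T@[0,0,-70]).round(1))
```

```text
t 13.05 tcp [ 0.5853 -0.1546  0.1848] yaw 76.64 lean(x up) 7.97 yroll 0.32 F [-0.13  0.61 -0.52] w 0.0247 ff 44.23667371273041
tilt in tool 21.831230516330987 top line at x=0 -1.6971551887228697
travel mm [ 301.5 -103.2  105.2] rot [-0.0429 -0.4783 -0.4599]
[23.9  0.  65.8]
```

>>> apply_moves(claw=[-1,-1,-1,-1,-1,-1,-1,-1], travel=[[43,-15,5],[86,-30,20],[129,-44,40],[172,-59,60],[215,-74,75],[258,-88,90],[301.5,-103,105],[301.5,-103,105]], rot=[[-0.006,-0.068,-0.066],[-0.012,-0.137,-0.131],[-0.018,-0.205,-0.197],[-0.025,-0.273,-0.263],[-0.031,-0.342,-0.328],[-0.037,-0.41,-0.394],[-0.043,-0.478,-0.46],[-0.043,-0.478,-0.46]])

```text
time_s: 14.05
tcp_pos: [0.5554, 0.1788, 0.1192]
tool_rot: [0.612, 0.772, -0.109, 0.133]
ft_force: [0.4, -0.4, -1.4]
gripper_width: 0.0244
finger_force: 44.4
```

Run:
```python
from h import *
c=cam("wrist"); c=cam("wrist"); o,R=st()
Rt=rotm(np.radians(102.8),-20); goto(o,R,np.array([.5579,.1739,.0518]),Rt)
```

```text
t 14.15 tcp [0.5565 0.1749 0.1203] yaw 102.96 lean(x up) -19.84 yroll -0.22 F [-0.24 -0.36 -1.12] w 0.0247 ff 44.43857252597809
travel mm [22.   1.4 64.9] rot [-0.0031 -0.0029  0.0027]
```

>>> apply_moves(claw=[-1,-1,-1,-1,-1,-1,-1,-1], travel=[[5,1,15],[10,1.4,30],[15,1.4,45],[19,1.4,56],[21,1.4,62],[22,1.4,65],[22,1.4,65],[22,1.4,65]], rot=[[-0.003,-0.003,0.003],[-0.003,-0.003,0.003],[-0.003,-0.003,0.003],[-0.003,-0.003,0.003],[-0.003,-0.003,0.003],[-0.003,-0.003,0.003],[-0.003,-0.003,0.003],[-0.003,-0.003,0.003]])

```text
time_s: 15.15
tcp_pos: [0.5589, 0.1737, 0.0529]
tool_rot: [0.615, 0.769, -0.107, 0.136]
ft_force: [0.4, 0.1, -1.2]
gripper_width: 0.0242
finger_force: 44.5
```

>>> apply_moves(claw=[0,0,0,0,0,0,0,0], travel=[[0,0,0],[0,0,0],[0,0,0],[0,0,0],[-1,0,-2],[-3,0,-5],[-3,0,-5],[-3,0,-5]], rot=[[0,0,0],[0,0,0],[0,0,0],[0,0,0],[0,0,0],[0,0,0],[0,0,0],[0,0,0]])

```text
time_s: 16.15
tcp_pos: [0.5588, 0.1723, 0.0583]
tool_rot: [0.615, 0.769, -0.108, 0.136]
ft_force: [0.9, -0.2, 0.6]
gripper_width: 0.0425
finger_force: 0.0
```

Run:
```python
from h import *
c=cam("wrist"); c=cam("wrist"); o,R=st()
P=wpts(c); ang=np.radians(102.8); ctr=np.array([.5597,.1698]); X=np.array([np.cos(ang),np.sin(ang)]); Y=np.array([-X[1],X[0]])
b=np.stack([(P[...,:2]-ctr)@X,(P[...,:2]-ctr)@Y,P[...,2]],-1)*1000
x,y,z=b[...,0],b[...,1],b[...,2]; w=(abs(y)<14)&(x>12)&(x<50)&(z>43)&(z<60)
print(w.sum(),x[w].max(),np.percentile(z[w],[50,98]),np.percentile(y[w],[1,99]))
for lo in (12,16,20,24): print(np.percentile(z[w&(x>lo)&(x<lo+4)],98))
d=np.array([.5597,.1698,.040])-o['tcp_pos']; print("mid in tool mm",(R.T@d*1000).round(1))
```

```text
t 16.25 tcp [0.5588 0.1724 0.0581] yaw 102.67 lean(x up) -20.01 yroll 0.08 F [-0.66  0.97 -0.38] w 0.0424 ff 0.0
3587 35.064629759829835 [50.61496403 54.02773227] [-11.495989    12.67621294]
53.990037044780514
53.87937175301803
54.056845117902
54.11880247928488
mid in tool mm [ 3.6  0.3 18. ]
```

>>> apply_moves(claw=[-1,-1,-1,-1,-1,-1,-1,-1], travel=[[0,0,0],[0,0,0],[0,0,0],[0,0,0],[0,0,0],[-10,0,-28],[-24,0,-65],[-38,0,-105]], rot=[[0,0,0],[0,0,0],[0,0,0],[0,0,0],[0,0,0],[0,0,0],[0,0,0],[0,0,0]], force=50)

```text
time_s: 17.25
tcp_pos: [0.5591, 0.1725, 0.17]
tool_rot: [0.615, 0.769, -0.108, 0.136]
ft_force: [-0.5, -0.4, -1.4]
gripper_width: 0.0242
finger_force: 49.4
```

```bash
cat >> cellpose.py <<'E'
def fit(c,o,R):
    T,m=cellpose(c,o,R); q=T[m&(abs(T[...,1]-.5)<4)]
    z=[(x,np.percentile(q[(q[:,0]>x-1)&(q[:,0]<x+1)][:,2],50)) for x in range(13,25) if ((q[:,0]>x-1)&(q[:,0]<x+1)).sum()>9]
    p=np.polyfit(*np.array(z).T,1); t=np.arctan(-p[0])
    n=T[m&(T[...,0]>5)]; ex=n@np.array([np.cos(t),0,-np.sin(t)]) # along axis
    g=ex[(abs(n[:,1]-.5)<4)]
    print("tilt in tool",np.degrees(t).round(2),"axis z at x=0",(p[1]+13/np.cos(t)).round(2),"nub tip along axis",np.percentile(ex,[98,99.5,100]).round(1),"(z,x):",np.round(z,1).tolist())
E
python3 - <<'E'
from cellpose import *
c=cam("wrist"); c=cam("wrist"); o,R=st(); fit(c,o,R)
D=36; Rt=rotm(BY,8); L=np.array([3.5,0,17])/1000
m=S+.052*BX+np.array([0,0,.0485]); p=m-Rt@L; goto(o,R,p+[0,0,.02],Rt); print((Rt.T@[0,0,-20]).round(1))
E
```

```text
t 17.35 tcp [0.5623 0.1735 0.1741] yaw 102.5 lean(x up) -19.99 yroll 0.74 F [ 1.18 -0.48 -1.05] w 0.0243 ff 49.45551574230194
tilt in tool 21.0 axis z at x=0 17.62 nub tip along axis [30.8 31.2 31.9] (z,x): [[13.0, -1.4], [14.0, -1.6], [15.0, -2.0], [16.0, -2.5], [17.0, -2.8], [18.0, -3.3], [19.0, -3.6], [20.0, -3.9], [21.0, -4.2], [22.0, -4.8], [23.0, -5.2], [24.0, -5.6]]
travel mm [-302.6  -50.3  113.9] rot [0.0609 0.477  0.4573]
[-2.8  0.  19.8]
```

```bash
cat >> h.py <<'E'
L=np.array([3.5,0,16.3])/1000
def mid2(o,R): return o['tcp_pos']+R@L
E
python3 - <<'E'
from h import *
c=cam("top"); o,R=st(); Rt=rotm(BY,9)
m=S+.052*BX+np.array([0,0,.0483]); p=m-Rt@L; goto(o,R,p+[0,0,.02],Rt); print((Rt.T@[0,0,-20]).round(1))
E
```

```text
t 17.4 tcp [0.5608 0.1731 0.1718] yaw 102.55 lean(x up) -19.97 yroll 0.48 F [ 0.57 -0.87 -1.22] w 0.024 ff 49.454718232154846
travel mm [-303.1  -48.5  112.9] rot [0.0524 0.4949 0.4579]
[-3.1  0.  19.8]
```

>>> apply_moves(claw=[-1,-1,-1,-1,-1,-1,-1,-1], travel=[[-43,-7,8],[-87,-14,24],[-130,-21,42],[-173,-28,60],[-216,-35,78],[-260,-42,95],[-303,-48.5,111],[-303,-48.5,111]], rot=[[0.007,0.071,0.065],[0.014,0.142,0.131],[0.021,0.213,0.196],[0.029,0.284,0.262],[0.036,0.355,0.327],[0.043,0.426,0.393],[0.05,0.495,0.458],[0.05,0.495,0.458]])

```text
time_s: 18.4
tcp_pos: [0.5824, -0.1585, 0.167]
tool_rot: [0.785, 0.615, 0.059, -0.048]
ft_force: [-0.1, 0.5, -2.0]
gripper_width: 0.024
finger_force: 49.5
```

Run:
```python
from cellpose import *
for i in range(4): c=cam("wrist")
o,R=st(); fit(c,o,R); Rt=rotm(BY,9); print("mid",bay(mid2(o,R)))
m=S+.052*BX+np.array([0,0,.0483]); goto(o,R,m-Rt@L,Rt)
```

```text
t 18.6 tcp [ 0.5814 -0.1514  0.1679] yaw 76.59 lean(x up) 8.86 yroll -0.38 F [-0.13  0.52 -0.52] w 0.0239 ff 49.47548031806946
tilt in tool 20.69 axis z at x=0 19.83 nub tip along axis [30.7 31.1 31.6] (z,x): [[13.0, 0.9], [14.0, 0.7], [15.0, 0.3], [16.0, -0.1], [17.0, -0.4], [18.0, -0.9], [19.0, -1.3], [20.0, -1.5], [21.0, -2.0], [22.0, -2.3], [23.0, -2.8], [24.0, -3.2]]
mid [52.7  3.8 67.3]
travel mm [-3.7  3.8 18.7] rot [-0.0067  0.0024 -0.0001]
```

```bash
sed -i 's/^L=.*/L=np.array([3.7,0,18.4])\/1000/' h.py
python3 - <<'E'
from h import *
o,R=st(); Rt=rotm(BY,9.2); print("mid",bay(mid2(o,R)))
m=S+.052*BX+np.array([0,0,.0483]); goto(o,R,m-Rt@L,Rt)
E
```

```text
t 18.6 tcp [ 0.5814 -0.1514  0.1679] yaw 76.59 lean(x up) 8.86 yroll -0.38 F [-0.13  0.52 -0.52] w 0.0239 ff 49.47548031806946
mid [53.3  3.8 65.3]
travel mm [-4.   3.8 16.6] rot [-0.0067  0.0059 -0.0001]
```

>>> apply_moves(claw=[-1,-1,-1,-1,-1,-1,-1,-1], travel=[[-1,1,4],[-2,2,8],[-3,3,12],[-4,3.8,16.6],[-4,3.8,16.6],[-4,3.8,16.6],[-4,3.8,16.6],[-4,3.8,16.6]], rot=[[-0.007,0.006,0],[-0.007,0.006,0],[-0.007,0.006,0],[-0.007,0.006,0],[-0.007,0.006,0],[-0.007,0.006,0],[-0.007,0.006,0],[-0.007,0.006,0]])

```text
time_s: 19.6
tcp_pos: [0.5856, -0.1552, 0.1523]
tool_rot: [0.783, 0.617, 0.064, -0.048]
ft_force: [-0.0, 0.3, -0.7]
gripper_width: 0.0239
finger_force: 49.5
```

Run:
```python
from cellpose import *
for i in range(2): c=cam("wrist")
o,R=st(); fit(c,o,R); Rt=rotm(BY,9.2); print("mid",bay(mid2(o,R)))
m=S+.012*BX+np.array([0,0,.0252]); goto(o,R,m-Rt@L,Rt)
```

```text
t 19.7 tcp [ 0.5856 -0.1552  0.1523] yaw 76.55 lean(x up) 9.17 yroll 0.2 F [-0.01 -0.1  -1.43] w 0.0242 ff 49.472402930259705
tilt in tool 20.13 axis z at x=0 19.58 nub tip along axis [31.7 32.1 32.7] (z,x): [[13.0, 0.9], [14.0, 0.6], [15.0, 0.2], [16.0, -0.1], [17.0, -0.4], [18.0, -0.9], [19.0, -1.2], [20.0, -1.6], [21.0, -2.0], [22.0, -2.3], [23.0, -2.5], [24.0, -3.3]]
mid [50.7 -1.4 49.7]
travel mm [-42.1  -1.3  18. ] rot [ 0.0036  0.0006 -0.0008]
```

>>> apply_moves(claw=[-1,-1,-1,-1,-1,-1,-1,-1], travel=[[-6,-0.5,2.6],[-13,-1,5.6],[-20,-1.3,8.6],[-27,-1.3,11.6],[-34,-1.3,14.6],[-39,-1.3,16.7],[-42,-1.3,18],[-42,-1.3,18]], rot=[[0.003,0,0],[0.003,0,0],[0.003,0,0],[0.003,0,0],[0.003,0,0],[0.003,0,0],[0.003,0,0],[0.003,0,0]])

```text
time_s: 20.7
tcp_pos: [0.5753, -0.1925, 0.1275]
tool_rot: [0.783, 0.617, 0.063, -0.05]
ft_force: [-1.1, 0.1, -1.0]
gripper_width: 0.0241
finger_force: 49.5
```

```bash
sed -i 's/bay(mid(o,R))/bay(mid2(o,R))/' f.py; python3 f.py
python3 - <<'E'
from h import *
o,R=st(); Rt=rotm(BY,9.2)
m=S+.005*BX+np.array([0,0,.0212]); goto(o,R,m-Rt@L,Rt)
E
```

```text
t 20.85 tcp [ 0.5755 -0.1922  0.1278] yaw 76.57 lean(x up) 9.17 yroll 0.03 F [-0.01 -0.35 -1.59] w 0.0242 ff 49.47283387184143
mid bay [12.4 -0.1 25.2] F bay -0.37461921696464323 -0.27457117156381955 -1.30895549838503 torque [-0.05  0.04 -0.04]
t 20.85 tcp [ 0.5755 -0.1922  0.1278] yaw 76.57 lean(x up) 9.17 yroll 0.03 F [-0.01 -0.35 -1.59] w 0.0242 ff 49.47283387184143
travel mm [-7.9 -0.1  2.8] rot [ 0.0006  0.0005 -0.0005]
```

Clear so far. Continuing 7 mm along the axis, to an expected ~3 mm of compression.

>>> apply_moves(claw=[-1,-1,-1,-1,-1,-1,-1,-1], travel=[[-1.5,0,0.5],[-3,0,1.1],[-4.5,0,1.6],[-6,0,2.1],[-7,0,2.5],[-8,0,2.8],[-8,0,2.8],[-8,0,2.8]], rot=[[0,0,0],[0,0,0],[0,0,0],[0,0,0],[0,0,0],[0,0,0],[0,0,0],[0,0,0]])

```text
time_s: 21.85
tcp_pos: [0.5736, -0.1994, 0.1236]
tool_rot: [0.783, 0.617, 0.063, -0.05]
ft_force: [1.2, 3.1, -0.4]
gripper_width: 0.024
finger_force: 49.5
```

```bash
python3 f.py
```

```text
t 22.0 tcp [ 0.5736 -0.1995  0.1236] yaw 76.55 lean(x up) 9.18 yroll 0.0 F [0.79 1.88 0.47] w 0.0242 ff 49.46700096130371
mid bay [ 4.9  0.1 21. ] F bay 3.007120345422087 -0.03717116015214356 0.45863821389950293 torque [ 0.34 -0.02 -0.  ]
```

Spring contact felt (≈3.4 N at ~3.5–4 mm, consistent with the camera). Now to ~10 mm.

>>> apply_moves(claw=[-1,-1,-1,-1,-1,-1,-1,-1], travel=[[-1.2,0,0.4],[-2.4,0,0.9],[-3.6,0,1.3],[-4.8,0,1.7],[-5.8,0,2.1],[-6.5,0,2.4],[-6.5,0,2.4],[-6.5,0,2.4]], rot=[[0,0,0],[0,0,0],[0,0,0],[0,0,0],[0,0,0],[0,0,0],[0,0,0],[0,0,0]])

```text
time_s: 23.0
tcp_pos: [0.5723, -0.205, 0.1202]
tool_rot: [0.783, 0.617, 0.063, -0.05]
ft_force: [1.0, 5.6, 1.6]
gripper_width: 0.0241
finger_force: 49.5
```

```bash
python3 f.py;  python3 - <<'E'
from cellpose import *
c=cam("wrist"); o,R=st(); fit(c,o,R)
E
```

```text
t 23.15 tcp [ 0.5723 -0.205   0.1203] yaw 76.54 lean(x up) 9.23 yroll 0.01 F [1.3  6.02 2.79] w 0.0244 ff 49.522992968559265
mid bay [-0.8  0.  17.7] F bay 5.680174700427998 0.21639574271398154 1.844025175580397 torque [ 0.79 -0.26  0.01]
t 23.2 tcp [ 0.5723 -0.205   0.1203] yaw 76.55 lean(x up) 9.22 yroll 0.01 F [1.56 4.99 1.71] w 0.0235 ff 49.52329158782959
tilt in tool 18.78 axis z at x=0 19.2 nub tip along axis [32.1 32.5 33.3] (z,x): [[13.0, 1.0], [14.0, 0.6], [15.0, 0.4], [16.0, 0.1], [17.0, -0.3], [18.0, -0.6], [19.0, -1.0], [20.0, -1.3], [21.0, -1.7], [22.0, -1.9], [23.0, -2.3], [24.0, -2.8]]
```

Run:
```python
from h import *
o,R=st(); Rt=rotm(BY,5)
m=S-.0014*BX+np.array([0,0,.013]); goto(o,R,m-Rt@L,Rt)
```

```text
t 23.2 tcp [ 0.5723 -0.205   0.1203] yaw 76.55 lean(x up) 9.22 yroll 0.01 F [1.56 4.99 1.71] w 0.0235 ff 49.52329158782959
travel mm [-0.   0.1  4.3] rot [ 0.0002 -0.0737 -0.0009]
```

>>> apply_moves(claw=[-1,-1,-1,-1,-1,-1,-1,-1], travel=[[0,0,0.7],[0,0,1.4],[0,0,2.1],[0,0,2.8],[0,0,3.5],[0,0,4.2],[0,0,4.2],[0,0,4.2]], rot=[[0,-0.012,0],[0,-0.024,0],[0,-0.037,0],[0,-0.049,0],[0,-0.061,0],[0,-0.074,0],[0,-0.074,0],[0,-0.074,0]])

```text
time_s: 24.2
tcp_pos: [0.5725, -0.2042, 0.1161]
tool_rot: [0.784, 0.619, 0.034, -0.027]
ft_force: [2.0, 5.1, 2.7]
gripper_width: 0.024
finger_force: 49.7
```

```bash
python3 f.py;  python3 - <<'E'
from cellpose import *
c=cam("wrist"); o,R=st(); fit(c,o,R)
E
```

```text
t 24.35 tcp [ 0.5725 -0.2042  0.1161] yaw 76.54 lean(x up) 4.99 yroll 0.01 F [1.73 6.87 0.97] w 0.0241 ff 49.73866581916809
mid bay [-1.3  0.  13.1] F bay 6.459271602217955 -0.1970323800598028 1.1387698333564222 torque [ 0.88 -0.24 -0.02]
t 24.4 tcp [ 0.5725 -0.2042  0.1161] yaw 76.54 lean(x up) 4.99 yroll 0.01 F [1.55 5.81 2.22] w 0.0239 ff 49.738925099372864
tilt in tool 19.3 axis z at x=0 19.41 nub tip along axis [33.2 33.8 34.4] (z,x): [[13.0, 0.9], [14.0, 0.7], [15.0, 0.5], [16.0, 0.2], [17.0, -0.2], [18.0, -0.7], [19.0, -1.1], [20.0, -1.4], [21.0, -1.6], [22.0, -1.9], [23.0, -2.4], [24.0, -3.0]]
```

>>> apply_moves(claw=[-1,-1,-1,-1,-1,-1,-1,-1], travel=[[0,0,0.3],[0,0,0.6],[0,0,0.9],[0,0,1.0],[0,0,1.0],[0,0,1.0],[0,0,1.0],[0,0,1.0]], rot=[[0,-0.005,0],[0,-0.01,0],[0,-0.015,0],[0,-0.02,0],[0,-0.02,0],[0,-0.02,0],[0,-0.02,0],[0,-0.02,0]])

```text
time_s: 25.4
tcp_pos: [0.5726, -0.2041, 0.1151]
tool_rot: [0.785, 0.619, 0.026, -0.021]
ft_force: [1.7, 6.3, 1.7]
gripper_width: 0.0239
finger_force: 49.7
```

```bash
python3 f.py
```

```text
t 25.55 tcp [ 0.5726 -0.2041  0.1151] yaw 76.54 lean(x up) 3.84 yroll 0.02 F [1.47 5.96 0.35] w 0.024 ff 49.74903345108032
mid bay [-1.6  0.  12. ] F bay 6.389814397703379 -0.38064295292596045 1.1217863866289643 torque [ 0.96 -0.18  0.01]
```

>>> apply_moves(claw=[-0.3,-0.3,-0.2,-0.2,-0.1,0,0,0], travel=[[0,0,0],[0,0,0],[0,0,0],[0,0,0],[0,0,0],[0,0,0],[0,0,0],[0,0,0]], rot=[[0,0,0],[0,0,0],[0,0,0],[0,0,0],[0,0,0],[0,0,0],[0,0,0],[0,0,0]])

```text
time_s: 26.55
tcp_pos: [0.5724, -0.2047, 0.1151]
tool_rot: [0.785, 0.619, 0.026, -0.02]
ft_force: [-0.1, 0.9, -0.0]
gripper_width: 0.0428
finger_force: 0.0
```

Run:
```python
from cellpose import *
c=cam("wrist"); o,R=st(); fit(c,o,R)
cv2.imwrite("pics/w7.png",np.clip(c["img"][200:480,160:500,::-1]*1.4,0,255).astype(np.uint8))
```

```text
t 26.6 tcp [ 0.5724 -0.2047  0.1151] yaw 76.56 lean(x up) 3.78 yroll 0.02 F [-0.26  0.17  1.08] w 0.0428 ff 0.0
tilt in tool 19.21 axis z at x=0 20.84 nub tip along axis [35.4 35.8 36.4] (z,x): [[13.0, 2.5], [14.0, 2.2], [15.0, 1.9], [16.0, 1.5], [17.0, 1.1], [18.0, 0.7], [19.0, 0.3], [20.0, 0.1], [21.0, -0.1], [22.0, -0.6], [23.0, -0.9], [24.0, -1.3]]
```

View pics/w7.png

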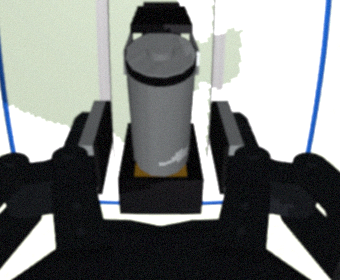

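The cell rests tilted about 23°, nub just inside the end wall, flat end under the hood (cell centred at column 162, hood below it). I'll lift clear, shut the fingers and go over the nub end.

Run:
```python
from h import *
o,R=st(); Rt=rotm(BY,0)
p=S+.020*BX+np.array([0,0,.075]); goto(o,R,p,Rt)
```

```text
t 26.6 tcp [ 0.5724 -0.2047  0.1151] yaw 76.56 lean(x up) 3.78 yroll 0.02 F [-0.26  0.17  1.08] w 0.0428 ff 0.0
travel mm [ 30.  -0. -43.] rot [ 0.0003 -0.066  -0.0008]
```

>>> apply_moves(claw=[0,0,0,0,-1,-1,-1,-1], travel=[[0,0,-12],[0,0,-30],[0,0,-50],[0,0,-55],[10,0,-55],[20,0,-55],[30,0,-52],[30,0,-50]], rot=[[0,0,0],[0,0,0],[0,0,0],[0,-0.02,0],[0,-0.04,0],[0,-0.066,0],[0,-0.066,0],[0,-0.066,0]])

```text
time_s: 27.6
tcp_pos: [0.5784, -0.1773, 0.1662]
tool_rot: [0.784, 0.62, -0.0, -0.001]
ft_force: [0.5, -0.4, 0.3]
gripper_width: -0.0003
finger_force: 0.0
```

Run:
```python
from h import *
for i in range(3): c=cam("wrist"); s=cam("scene")
o,R=st(); print("tcp bay",bay(o['tcp_pos']))
P=pts(s); b=np.stack([(P-S)@BX,(P-S)@BYv,P[...,2]-.085],-1)*1000
P=wpts(c); w=np.stack([(P-S)@BX,(P-S)@BYv,P[...,2]-.085],-1)*1000
for n,q in(("wrist",w),):
    for x in range(10,38,2):
        m=(abs(q[...,0]-x)<1)&(abs(q[...,1])<5)&(q[...,2]<45)&(q[...,2]>-20)
        if m.sum(): print(n,x,m.sum(),np.percentile(q[m][:,2],[10,50,90]).round(1))
cv2.imwrite("pics/w8.png",np.clip(c["img"][150:480,160:500,::-1]*1.4,0,255).astype(np.uint8))
```

```text
t 27.9 tcp [ 0.5786 -0.1793  0.1668] yaw 76.51 lean(x up) -0.0 yroll 0.02 F [0.16 0.34 0.34] w 0.0001 ff 0.0
tcp bay [19.  -0.1 81.8]
wrist 16 20 [32.  32.5 33. ]
wrist 18 58 [32.7 33.4 34.1]
wrist 20 51 [33.6 34.4 35.2]
wrist 22 63 [34.8 35.4 36.4]
wrist 24 75 [34.8 36.  36.7]
wrist 26 137 [32.2 34.1 36.1]
wrist 28 124 [28.5 30.4 32.7]
wrist 30 71 [27.2 29.5 30.7]
wrist 32 145 [20.3 27.5 30.2]
wrist 34 185 [14.9 18.3 24.9]
wrist 36 73 [14.2 14.7 15.6]
```

View pics/w8.png

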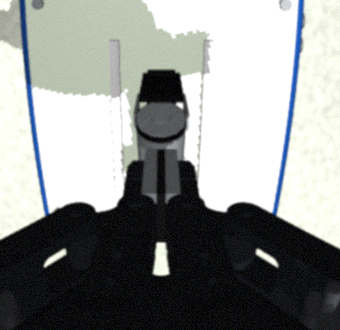

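>>> apply_moves(claw=[-1,-1,-1,-1,-1,-1,-1,-1], travel=[[1,0,6],[1,0,12],[1,0,18],[1,0,20],[1,0,21],[1,0,22],[1,0,23],[1,0,23]], rot=[[0,0,0],[0,0,0],[0,0,0],[0,0,0],[0,0,0],[0,0,0],[0,0,0],[0,0,0]])

```text
time_s: 28.9
tcp_pos: [0.579, -0.1776, 0.1442]
tool_rot: [0.785, 0.619, 0.0, 0.0]
ft_force: [1.0, 1.7, 1.7]
gripper_width: -0.0002
finger_force: 1.1
```

>>> apply_moves(claw=[-1,-1,-1,-1,-1,-1,-1,-1], travel=[[0,0,0.5],[0,0,1],[0,0,1.5],[0,0,2],[0,0,2.5],[0,0,3],[0,0,3],[0,0,3]], rot=[[0,0,0],[0,0,0],[0,0,0],[0,0,0],[0,0,0],[0,0,0],[0,0,0],[0,0,0]])

```text
time_s: 29.9
tcp_pos: [0.5789, -0.1779, 0.1409]
tool_rot: [0.785, 0.619, 0.0, 0.0]
ft_force: [1.1, 3.5, 4.0]
gripper_width: -0.0
finger_force: 2.1
```

>>> apply_moves(claw=[-1,-1,-1,-1,-1,-1,-1,-1], travel=[[0,0,0.7],[0,0,1.4],[0,0,2.1],[0,0,2.8],[0,0,3.5],[0,0,4.2],[0,0,5],[0,0,5]], rot=[[0,0,0],[0,0,0],[0,0,0],[0,0,0],[0,0,0],[0,0,0],[0,0,0],[0,0,0]])

```text
time_s: 30.9
tcp_pos: [0.579, -0.1778, 0.1362]
tool_rot: [0.785, 0.619, 0.0, 0.0]
ft_force: [0.1, 2.9, 6.3]
gripper_width: 0.0001
finger_force: 3.1
```

>>> apply_moves(claw=[-1,-1,-1,-1,-1,-1,-1,-1], travel=[[0,0,0.7],[0,0,1.4],[0,0,2.1],[0,0,2.8],[0,0,3.5],[0,0,4.2],[0,0,5],[0,0,5]], rot=[[0,0,0],[0,0,0],[0,0,0],[0,0,0],[0,0,0],[0,0,0],[0,0,0],[0,0,0]])

```text
time_s: 31.9
tcp_pos: [0.5788, -0.1781, 0.1309]
tool_rot: [0.785, 0.619, -0.0, 0.0]
ft_force: [1.5, 2.8, 5.3]
gripper_width: 0.0003
finger_force: 2.3
```

```bash
cat > g.py <<'E'
from h import *
c=cam("wrist"); 
o,R=st(); print("tip bay",bay(o['tcp_pos']+R@[0,0,.025]),"Fbay",o['ft_force']@BX,o['ft_force'][2])
P=wpts(c); w=np.stack([(P-S)@BX,(P-S)@BYv,P[...,2]-.085],-1)*1000
for x in range(20,38,2):
        m=(abs(w[...,0]-x)<1)&(abs(w[...,1])<5)&(w[...,2]<45)&(w[...,2]>-20)
        if m.sum(): print(x,m.sum(),np.percentile(w[m][:,2],[10,50,90]).round(1))
E
python3 g.py
```

```text
t 31.95 tcp [ 0.5788 -0.178   0.1309] yaw 76.55 lean(x up) -0.01 yroll 0.01 F [0.87 1.91 4.13] w -0.0001 ff 2.3134488612413406
tip bay [20.3 -0.  20.9] Fbay 2.0640187782949218 4.126321644998026
28 1 [19.8 19.8 19.8]
30 272 [13.7 17.3 21.7]
32 648 [14.5 34.7 43. ]
34 70 [13.6 14.6 15.3]
36 90 [14.  14.7 15.5]
```

>>> apply_moves(claw=[-1,-1,-1,-1,-1,-1,-1,-1], travel=[[0,0,0.6],[0,0,1.2],[0,0,1.8],[0,0,2.4],[0,0,3],[0,0,3.6],[0,0,4.2],[0,0,4.2]], rot=[[0,0,0],[0,0,0],[0,0,0],[0,0,0],[0,0,0],[0,0,0],[0,0,0],[0,0,0]])

```text
time_s: 32.95
tcp_pos: [0.5787, -0.178, 0.1264]
tool_rot: [0.785, 0.619, -0.0, 0.0]
ft_force: [1.1, 1.8, 1.6]
gripper_width: -0.0
finger_force: 1.1
```

>>> apply_moves(claw=[-1,-1,-1,-1,-1,-1,-1,-1], travel=[[0,0,0.4],[0,0,0.8],[0,0,1.2],[0,0,1.6],[0,0,2],[0,0,2.4],[0,0,2.4],[0,0,2.4]], rot=[[0,0,0],[0,0,0],[0,0,0],[0,0,0],[0,0,0],[0,0,0],[0,0,0],[0,0,0]])

```text
time_s: 33.95
tcp_pos: [0.5788, -0.1779, 0.1242]
tool_rot: [0.785, 0.619, -0.0, 0.0]
ft_force: [0.1, 1.7, 1.3]
gripper_width: -0.0
finger_force: 0.8
```

```bash
python3 g.py
```

```text
t 34.0 tcp [ 0.5788 -0.1779  0.1242] yaw 76.55 lean(x up) -0.0 yroll 0.01 F [0.12 1.71 1.95] w -0.0002 ff 0.7466176617890596
tip bay [20.4  0.  14.2] Fbay 1.6905258553092626 1.9472857411537492
30 107 [11.3 14.3 15.5]
32 983 [13.1 31.4 42.7]
34 28 [14.  14.4 15.3]
36 95 [14.1 14.7 15.5]
```

>>> apply_moves(claw=[-1,-1,-1,-1,-1,-1,-1,-1], travel=[[0,0,0.3],[0,0,0.6],[0,0,0.9],[0,0,1.2],[0,0,1.5],[0,0,1.5],[0,0,1.5],[0,0,1.5]], rot=[[0,0,0],[0,0,0],[0,0,0],[0,0,0],[0,0,0],[0,0,0],[0,0,0],[0,0,0]])

```text
time_s: 35.0
tcp_pos: [0.5789, -0.1777, 0.123]
tool_rot: [0.785, 0.619, 0.0, 0.0]
ft_force: [0.1, 3.3, 5.4]
gripper_width: 0.0001
finger_force: 2.4
```

>>> apply_moves(claw=[-1,-1,-1,-1,-1,-1,-1,-1], travel=[[0,0,-5],[0,0,-20],[0,0,-40],[-20,0,-60],[-40,0,-80],[-50,0,-100],[-50,0,-120],[-50,0,-120]], rot=[[0,0,0],[0,0,0],[0,0,0],[0,0,0],[0,0,0],[0,0,0],[0,0,0],[0,0,0]])

```text
time_s: 36.0
tcp_pos: [0.5681, -0.2277, 0.2452]
tool_rot: [0.785, 0.619, 0.001, 0.003]
ft_force: [0.1, 0.3, 0.0]
gripper_width: -0.0004
finger_force: 0.0
```

Run:
```python
from h import *
for i in range(3): c=cam("wrist")
o,R=st()
P=wpts(c); w=np.stack([(P-S)@BX,(P-S)@BYv,P[...,2]-.085],-1)*1000
for x in range(-40,38,4):
        m=(abs(w[...,0]-x)<2)&(abs(w[...,1])<3)&(w[...,2]<45)&(w[...,2]>-20)
        m2=(abs(w[...,0]-x)<2)&(w[...,2]<16)&(w[...,2]>2)&(abs(w[...,1])<16)
        if m.sum(): print(x,m.sum(),np.percentile(w[m][:,2],[10,50,90]).round(1), w[m2][:,1].min().round(1),w[m2][:,1].max().round(1))
cv2.imwrite("pics/w9.png",np.clip(c["img"][60:360,160:500,::-1]*1.4,0,255).astype(np.uint8))
```

```text
t 36.15 tcp [ 0.5667 -0.2262  0.2423] yaw 76.56 lean(x up) 0.02 yroll -0.06 F [-0.35 -0.14  1.02] w -0.0004 ff 0.0Traceback (most recent call last):
  File "<stdin>", line 8, in <module>
    return umr_minimum(a, axis, None, out, keepdims, initial, where)
ValueError: zero-size array to reduction operation minimum which has no identity
```

Run:
```python
from h import *
c=cam("wrist")
P=wpts(c); w=np.stack([(P-S)@BX,(P-S)@BYv,P[...,2]-.085],-1)*1000
for x in range(-26,38,4):
        m=(abs(w[...,0]-x)<2)&(abs(w[...,1])<3)&(w[...,2]<45)&(w[...,2]>-20)
        m2=(abs(w[...,0]-x)<2)&(w[...,2]<16)&(w[...,2]>6)&(abs(w[...,1])<16)
        print(x,m.sum(),np.percentile(w[m][:,2],[10,50,90]).round(1) if m.any() else '', (w[m2][:,1].min().round(1),w[m2][:,1].max().round(1)) if m2.any() else '')
cv2.imwrite("pics/w9.png",cv2.resize(np.clip(c["img"][80:280,240:440,::-1]*1.4,0,255).astype(np.uint8),None,fx=2.5,fy=2.5))
```

```text
-26 91 [12.8 14.5 26.2] (np.float64(-15.8), np.float64(15.8))
-22 46 [12.5 13.2 14.2] (np.float64(-12.0), np.float64(11.3))
-18 46 [12.7 13.6 14.3] (np.float64(-11.9), np.float64(11.3))
-14 47 [12.6 13.2 13.9] (np.float64(-11.9), np.float64(11.2))
-10 52 [12.4 13.3 14.4] (np.float64(-11.8), np.float64(10.5))
-6 44 [12.1 13.3 14. ] (np.float64(-11.8), np.float64(10.4))
-2 52 [12.6 13.5 14.6] (np.float64(-12.5), np.float64(11.1))
2 46 [12.4 13.1 14.1] (np.float64(-12.5), np.float64(11.1))
6 53 [12.6 13.2 14.3] (np.float64(-12.4), np.float64(11.0))
10 46 [13.  13.8 14.7] (np.float64(-12.4), np.float64(11.0))
14 54 [12.6 13.4 14.2] (np.float64(-15.2), np.float64(11.5))
18 47 [12.4 13.2 14. ] (np.float64(-15.8), np.float64(15.1))
22 52 [12.4 13.3 14.6] (np.float64(-15.8), np.float64(15.1))
26 46 [12.3 13.4 14.4] (np.float64(-15.7), np.float64(15.0))
30 61 [ 5.1 13.5 14.6] (np.float64(-12.3), np.float64(10.8))
34 45 [ 4.8 14.3 15.4] (np.float64(-12.5), np.float64(11.1))
```

View pics/w9.png

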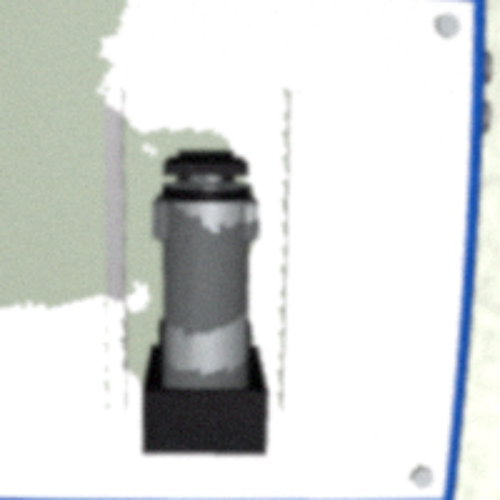

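The cell lies level (its top is 13.3 mm above seat height along its whole length). The jaws at (160/250,215) are closed over it, the nub at (207,180) is at the end wall, and the flat end is under the hood. The gripper is clear, so I'm handing in.

```bash
python3 -c "
from cell import workorder; print(workorder.close_job())"
```

```text
the job is handed in; nothing more can be done
None
```

The large cell is loaded: in the last picture it lies level in the bay, nub against the end wall and held by the clip jaws, with the gripper clear; the job was handed in at about 36 s, but no verdict came back.

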